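Unlock the load cell and balance the check weight on its button

ROBOT

A 6-joint arm with a two-finger parallel gripper is mounted at the origin on the work surface. World frame = base frame: x ahead of the robot, y to its left, z up, the work surface at z = 0. Lengths are in m, angles in rad, forces in N, time in s.
With the tool pointing down it reaches from about 0.325 to 0.9 m from the base axis. Payload 6.1 kg.
Tool frame: the origin (TCP) lies on the centre line of the jaws, within the pads' length; the fingertips stand env.tcp_to_tips ahead of it and the grasp point (between the pads) lies 6 mm ahead of it (env.tcp_to_tips is the distance from the TCP to the fingertips, in m); z points along the fingers, y is the line along which they close (so a half turn about z gives the same grasp; the last joint's range is limited). The gripper opens to 85 mm and grips with 20 to 120 N. Pads are 22 mm wide; open, the fingers measure 114 mm over their backs; the gripper's body (76 mm by 85 mm) begins 54 mm behind the grasp point. The pads swing forward as they close: fully open they stand 13 mm farther back than shut.
Start: joints at [1.075, 0.22, 1.526, -0, 1.395, -0.126], TCP at [0.226, 0.583, 0.256] pointing down, gripper open.
Joint ranges: [-2.98, 2.98], [-0.91, 2.08], [0.09, 2.57], [-1.24, 4.39], [0.2, 2.65], [-2.68, 2.68]. Speed limits (rad/s): [2.57, 2.57, 3.01, 3.14, 3.14, 3.14].

INTERFACE

Orientations are given as a 3x3 rotation matrix whose columns are the frame's x, y, z axes.
In Python, from cell import env, cams gives the robot as it stands.
- The arm moves only by the tool carry_out, never from a script. Its argument "commands" is one flat list of numbers, 7 for each row, row after row: the shift along the tool's x, y, z in m, then the turn, a rotation vector about the tool's x, y, z in degrees, then the opening, from -1 (shut) to 1 (fully open). In form: [tx, ty, tz, rx, ry, rz, jaw, tx, ty, tz, rx, ry, rz, jaw, ...]. A call has 1 to 20 rows; each row is the pose to reach, as a shift and turn from the pose commanded when the call began, along the tool's axes at that moment; what a row does not reach only later rows make up. A row lasts 1/8 s, in which the tool goes at most 62.5 mm and 10.7 degrees, less where a joint would pass 70% of its speed; a pose out of reach is approached as far as the arm can. A call with a gripper value outside its range is refused whole. The fingers move at their own pace and stop on an object; "grip_force" is the grip in N (left out, the last holds). Time passes only in rows, so rows that repeat a pose let the fingers close. It gives the time, the measured TCP pose, the force, the opening and the grip force at its end, in the units of the state.
- env.sense(): the state, without advancing time (a new reading comes with each control period).
- cams.read_camera(name): name is "side" or "top" or "wrist"; returns the picture (480x640x3 uint8, red, green, blue); there is no depth.
- cams.camera_params(name): a dict with "fx", "fy", "cx", "cy" (pixels), "rvec" (rotation vector, rad) and "tvec" (3), from world to camera coordinates, as OpenCV has them. Camera axes: x right, y down, z forward; pixel columns grow to the right and rows downward; lengths in m; the calibration is good to about 2 mm. The wrist camera is an equidistant fisheye: a pixel r from the principal point sees the ray r / f radians off the axis. A picture is of the moment at which its call begins: read the wrist's pose just before it. camera_params takes no time and is no camera call; for the wrist camera it gives the pose at the moment of the call.
- env.hand_in(): hands the job in; it is judged then, once.
The state is a dict: "clock": time; "q": joint angles; "dq": joint speeds; "joint_torque": joint torques, N m; "ee_pos": TCP position; "tcp_rot": TCP orientation; "ft_force": force on the tool from outside, world axes, zero at the start; "torque": the same for the moment, N m; "gripper_width": finger opening in m; "grasp_force": force on a finger pad.
Only numpy, scipy, OpenCV 4.12 (cv2) and the standard library are available. Lean on these libraries where they do the work, as an engineer would, in place of code of your own. Each camera call takes 0.05 s, during which the arm holds its last target. There are 200 camera calls.

TASK

Get the load cell ready for its check: slide the transport lock by its black bar grip all the way to its end stop, so that the domed load button is uncovered. Then take the largest of the three check weights from the plywood rack and set it gently, upright and centred, on top of the dome so that it stays balanced there by itself. Leave the other two weights where they stand, and do not shove or knock over the flask and the two loose bearing rings.

Things in the scene. Friction and masses are not known exactly. Their poses are not given: they have to be found in the camera images.
- stand: load cell stand, fixed to the table: grey painted base block 150 x 300 x 50 mm (x, y, z). Origin at the centre of its underside, z up; its y axis is the direction in which the transport lock opens. The domed load button stands at y = -75 mm; a dark end stop block (108 x 18 mm, top at z = 70 mm) lies at y = 127 mm. Two low rails (top at z = 60 mm) run along y at x = +-57 mm.
- dome_top (a point): top of the steel load button, at (0, -75, 70) mm in the stand's frame: a shallow dome, part of a sphere of 75 mm radius, 102 mm across at its foot and 20 mm high. While locked it is under the lock's cover plate.
- lock (a joint): transport lock of the stand: 0 = fully locked (cover over the dome), 0.100 m = at its end stop, dome uncovered; grows as the lock moves along the stand's +y. It slides stiffly (about 3 N) and stays where it is left.
- lock_grip (a point): centre of the top of the lock's black upright bar grip, 125 mm above the table. The bar is 60 mm long (stand x), 22 mm thick (stand y) and 47 mm high, and stands on the aluminium cover plate (124 mm wide, top 78 mm above the table), which reaches from 108 mm on the -y side of the grip's centre to 25 mm on its +y side.
- rack: flat plywood rack 110 x 290 mm, fixed, upper face 12 mm above the table, with a low lip (22 mm above the table) along each long side; origin at the centre of its underside. The three weights stand in a row along its y axis, 92 mm apart, in any order.
- weight_large: largest check weight, steel, about 0.8 kg: disc 64 mm diameter and 28 mm high, above it a thin neck and a round knob 28 mm in diameter from 40 to 62 mm above the underside. Origin at the centre of its underside, z up.
- weight_large_knob (a point): middle of the large weight's knob, on its axis, 51 mm above its underside
- weight_medium: middle check weight, disc 50 mm diameter and 22 mm high, the same neck and knob, 56 mm high in all; origin at the centre of its underside. To be left alone.
- weight_small: smallest check weight, disc 38 mm diameter and 18 mm high, the same neck and knob, 52 mm high in all; origin at the centre of its underside. To be left alone.
- bearing_a: loose steel bearing ring lying flat, 62 mm outside diameter, 18 mm high; origin at the centre of its underside. Bystander.
- bearing_b: loose steel bearing ring lying flat, 72 mm outside diameter, 19 mm high; origin at the centre of its underside. Bystander.
- flask: drinking flask standing upright, 64 mm diameter, 190 mm high; origin at the centre of its underside. Bystander.
There are look-alikes about, which are no part of the job. What is shaped like the weight_large but orange is not meant.

How it is judged:
By the outcome, as a careful person would: the job done as asked, in the order asked, and still so for the second after the job is handed in, with the robot touching nothing.
It also fails if it takes over 54 s, if anything falls off the work surface, if the arm or the gripper's body presses on something with over 40 N, if the wrist force passes 120 N, or if a joint passes its speed limit or range.

## Working session

There is one attempt and no reset: what is moved stays moved. The work goes in short steps, Python scripts to look and compute and a tool call to move; the robot and the scene stay as the last step left them, time stands still between calls to the robot, and variables do not carry over. Pictures are saved under pics/ and viewed, at most 10 in all, crops included, and the job is handed in when it is done.

Besides the shell and the picture viewer there is one more tool, called after "Request:" as a command line: name --argument value ..., lists and objects as JSON in quotes. carry_out: Moves the arm, as the interface text tells. Its arguments: {"type":"object","properties":{"commands":{"type":"array","items":{"type":"number"}},"grip_force":{"type":"number"}},"required":["commands"]}

```bash
mkdir -p pics; ls; cat > h.py <<'E'
import numpy as np, cv2
from cell import env, cams
def ray(p,uv):
    R=cv2.Rodrigues(np.array(p["rvec"],float))[0]; t=np.array(p["tvec"],float).ravel()
    d=np.array([(uv[0]-p["cx"])/p["fx"],(uv[1]-p["cy"])/p["fy"],1.])
    return -R.T@t, R.T@d
def onz(p,uv,z):
    c,d=ray(p,uv); return c+d*(z-c[2])/d[2]
def proj(p,X):
    R=cv2.Rodrigues(np.array(p["rvec"],float))[0]; x=R@np.array(X)+np.array(p["tvec"],float).ravel()
    return p["fx"]*x[0]/x[2]+p["cx"],p["fy"]*x[1]/x[2]+p["cy"]
E
python3 - <<'E'
from h import *
for n in("top","side"):
    im=cams.read_camera(n); cv2.imwrite(f"pics/{n}0.png",im[...,::-1]); p=cams.camera_params(n);print(n,p, ray(p,(320,240)))
print(env.sense(),env.tcp_to_tips)
E
```

```text
pics
top {'fx': 609.8270463912374, 'fy': 609.8270463912374, 'cx': 321.8919813051316, 'cy': 250.5397552702443, 'rvec': array([ 2.14251587, -2.18780761,  0.13842003]), 'tvec': array([0.01063281, 0.56624278, 1.27869748])} (array([0.41225472, 0.01333758, 1.33629313]), array([ 0.13466335, -0.00833835, -0.9910119 ]))
side {'fx': 531.7389586002612, 'fy': 531.7389586002612, 'cx': 321.01588548397615, 'cy': 245.02174071633735, 'rvec': array([ 2.10057386, -0.14185286,  0.10714585]), 'tvec': array([-0.55370648,  0.11904105,  0.89462637])} (array([ 0.43440759, -0.78140477,  0.56728706]), array([ 0.13302955,  0.85591598, -0.49980377]))
{'clock': 0.1, 'q': array([ 1.07492923e+00,  2.21180634e-01,  1.52751069e+00, -1.16331262e-05,
        1.39472933e+00, -1.26087045e-01]), 'dq': array([-1.50071293e-05, -1.24678480e-03, -7.02094627e-04,  9.91535321e-04,
       -2.02620901e-03, -1.00775033e-03]), 'joint_torque': array([ 1.83890486e-03, -4.98247004e+01, -3.90546691e+01, -7.62282593e-05,
        5.72246325e-03, -1.08084720e-05]), 'ee_pos': array([0.22563256, 0.58229561, 0.25528054]), 'tcp_rot': array([[-9.32407507e-01,  3.61407668e-01, -8.59676140e-04],
       [ 3.61408624e-01,  9.32406137e-01, -1.61327426e-03],
       [ 2.18517621e-04, -1.81492340e-03, -9.99998329e-01]]), 'ft_force': array([ 0.95644036, -0.8370638 ,  1.20134247]), 'torque': array([ 0.01031833, -0.0223386 , -0.05797137]), 'grasp_force': 0.0, 'gripper_width': 0.08523254578951121} 0.025
```

View pics/top0.png

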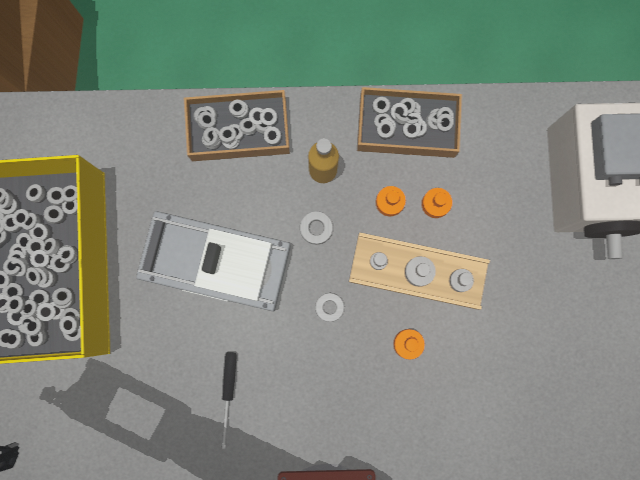

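View pics/side0.png

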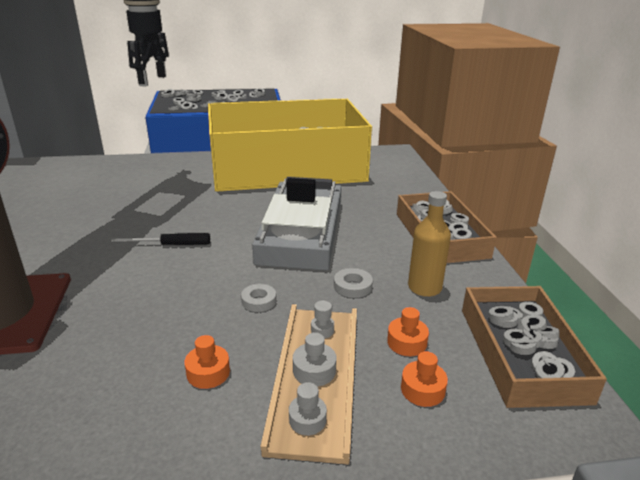

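The top view shows the lock's black grip at (212,258) with its white plate right of it. The rack is at about (420,270), and the large weight stands in the middle at (420,270). The flask is at (323,160), the rings at (316,228) and (329,307), and there are three orange look-alikes. The side view agrees with the order: the large weight is at (314,360), in the middle.

```bash
python3 - <<'E'
from h import *
im=cv2.imread("pics/top0.png"); p=cams.camera_params("top")
hsv=cv2.cvtColor(im,cv2.COLOR_BGR2HSV); g=hsv[...,2]; s=hsv[...,1]
def comps(m,roi):
    x0,y0,x1,y1=roi; k=np.zeros_like(g); k[y0:y1,x0:x1]=m[y0:y1,x0:x1].astype(np.uint8)*255
    return sorted(cv2.findContours(k,cv2.RETR_EXTERNAL,cv2.CHAIN_APPROX_NONE)[0],key=cv2.contourArea,reverse=True)
# plate
c=comps(g>205,(190,215,295,305))[0]; r=cv2.minAreaRect(c); b=cv2.boxPoints(r)
P=np.array([onz(p,q,.078) for q in b]); print("plate",r,P[:,:2].round(4).tolist(),[np.linalg.norm(P[i]-P[i-1]).round(4) for i in range(4)])
c=comps(g<60,(195,235,228,280))[0]; r=cv2.minAreaRect(c); P=np.array([onz(p,q,.125) for q in cv2.boxPoints(r)]); print("bar",r,P[:,:2].round(4).tolist(),P.mean(0),[np.linalg.norm(P[i]-P[i-1]).round(4) for i in range(4)])
# rack contour by wood saturation
c=comps((s>50)&(hsv[...,0]<25)&(g>120),(340,220,500,320))[0]; r=cv2.minAreaRect(cv2.convexHull(c)); P=np.array([onz(p,q,.022) for q in cv2.boxPoints(r)]);print("rack",P[:,:2].round(4).tolist(),P.mean(0)[:2],[np.linalg.norm(P[i]-P[i-1]).round(4) for i in range(4)])
for q in comps((s<40),(355,240,485,300))[:6]:
    if cv2.contourArea(q)>80: 
        (u,v),rad=cv2.minEnclosingCircle(q); print("weight",(u,v),rad,onz(p,(u,v),.04)[:2],onz(p,(u,v),.026)[:2])
def crop(f,x0,y0,x1,y1,k): return cv2.resize(im[y0:y1,x0:x1],None,fx=k,fy=k,interpolation=cv2.INTER_CUBIC)
a=crop(im,130,205,300,320,4); b2=crop(im,380,235,480,305,4)
H=np.zeros((a.shape[0]+b2.shape[0]-150,800,3),np.uint8)
out=np.zeros((600,800,3),np.uint8); k=cv2.resize(a,None,fx=.8,fy=.8); out[:k.shape[0],:k.shape[1]]=k; b2=cv2.resize(b2,None,fx=.8,fy=.8);out[-b2.shape[0]:,:b2.shape[1]]=b2
cv2.imwrite("pics/c1.png",out)
E
```

```text
plate ((232.05068969726562, 263.8721618652344), (64.13866424560547, 59.39341735839844), 13.495734214782715) [[0.4944, 0.2644], [0.6142, 0.236], [0.5801, 0.1065], [0.461, 0.1363]] [np.float64(0.1324), np.float64(0.1231), np.float64(0.1339), np.float64(0.1229)]Traceback (most recent call last):
  File "<stdin>", line 10, in <module>
IndexError: list index out of range
```

```bash
cat > m.py <<'E'
from h import *
im=cv2.imread("pics/top0.png"); p=cams.camera_params("top")
hsv=cv2.cvtColor(im,cv2.COLOR_BGR2HSV); g=hsv[...,2]; s=hsv[...,1]
def comps(m,roi):
    x0,y0,x1,y1=roi; k=np.zeros_like(g); k[y0:y1,x0:x1]=m[y0:y1,x0:x1].astype(np.uint8)*255
    return sorted(cv2.findContours(k,cv2.RETR_EXTERNAL,cv2.CHAIN_APPROX_NONE)[0],key=cv2.contourArea,reverse=True)
def rect(n,c,z):
    r=cv2.minAreaRect(cv2.convexHull(c)); P=np.array([onz(p,q,z) for q in cv2.boxPoints(r)])
    print(n,P[:,:2].round(4).tolist(),P.mean(0)[:2].round(4),[np.linalg.norm(P[i]-P[i-1]).round(4) for i in range(4)])
E
python3 - <<'E'
from m import *
print(g[240:280:4,200:228:3])
for t in (90,):
    c=comps(g<t,(200,238,226,280)); 
    if c: rect("bar",c[0],.125)
c=comps((s>50)&(hsv[...,0]<25)&(g>120),(340,220,500,320))[0]; rect("rack",c,.022)
for q in comps((s<40),(355,240,485,300))[:6]:
    if cv2.contourArea(q)>80: 
        (u,v),rad=cv2.minEnclosingCircle(q); print("weight",(u,v),rad,onz(p,(u,v),.04)[:2],onz(p,(u,v),.026)[:2])
def crop(x0,y0,x1,y1,k): return cv2.resize(im[y0:y1,x0:x1],None,fx=k,fy=k,interpolation=cv2.INTER_CUBIC)
out=np.zeros((600,800,3),np.uint8); a=crop(135,205,295,315,2.5); b=crop(360,235,480,305,6)
out[:a.shape[0]-100,:a.shape[1]]=a[:-100]; out[175:595,:720][:, :]=b
cv2.imwrite("pics/c1.png",out)
i2=cv2.imread("pics/side0.png"); p2=cams.camera_params("side"); hs=cv2.cvtColor(i2,cv2.COLOR_BGR2HSV)
m=((hs[...,1]<40)*255).astype(np.uint8); k=np.zeros_like(m); k[330:385,285:345]=m[330:385,285:345]
c=max(cv2.findContours(k,0,1)[0],key=cv2.contourArea); print("side large bbox",cv2.boundingRect(c))
for X in ([.41,-.17,.012],): print(proj(p2,X))
E
```

```text
[[167 168 202 224 223 222 222 224 225 225]
 [168 168 226  74  78  81 157 224 225 225]
 [169 166 181  77  78  78  70 148 211 226]
 [171 210  90  78  79  75  70 160 226 225]
 [171 223  76  80  81  72  70 172 225 226]
 [171 176  79  80  81  71 147 209 223 226]
 [210  77  81  82  75  71 172 225 224 226]
 [227  79  80  84  71  72 172 227 226 225]
 [225 224  85  71  70 147 227 227 224 223]
 [227 227 227 227 227 227 226 226 227 228]]
bar [[0.5198, 0.2405], [0.5776, 0.2262], [0.5706, 0.2008], [0.5129, 0.2153]] [0.5452 0.2207] [np.float64(0.0261), np.float64(0.0595), np.float64(0.0263), np.float64(0.0595)]
rack [[0.4987, -0.0566], [0.6073, -0.0824], [0.5403, -0.3685], [0.4327, -0.3399]] [ 0.5198 -0.2119] [np.float64(0.291), np.float64(0.1117), np.float64(0.2938), np.float64(0.1113)]
weight (441.5, 249.0) 43.442588806152344 [ 0.56364853 -0.25771592] [ 0.56528358 -0.26064331]
weight (419.8559265136719, 271.05084228515625) 15.145933151245117 [ 0.51720125 -0.2093207 ] [ 0.51833467 -0.21172541]
weight (392.0, 291.5) 37.75258255004883 [ 0.47485403 -0.14827261] [ 0.4755301 -0.150018 ]
weight (461.22369384765625, 279.881591796875) 11.955536842346191 [ 0.49649469 -0.2968907 ] [ 0.49740449 -0.30024118]
weight (378.38775634765625, 260.5765380859375) 8.755453109741211 [ 0.54148794 -0.12145319] [ 0.54288367 -0.12290894]
side large bbox (293, 330, 43, 55)
(np.float64(239.00075601530466), np.float64(358.7545669729347))
```

View pics/c1.png

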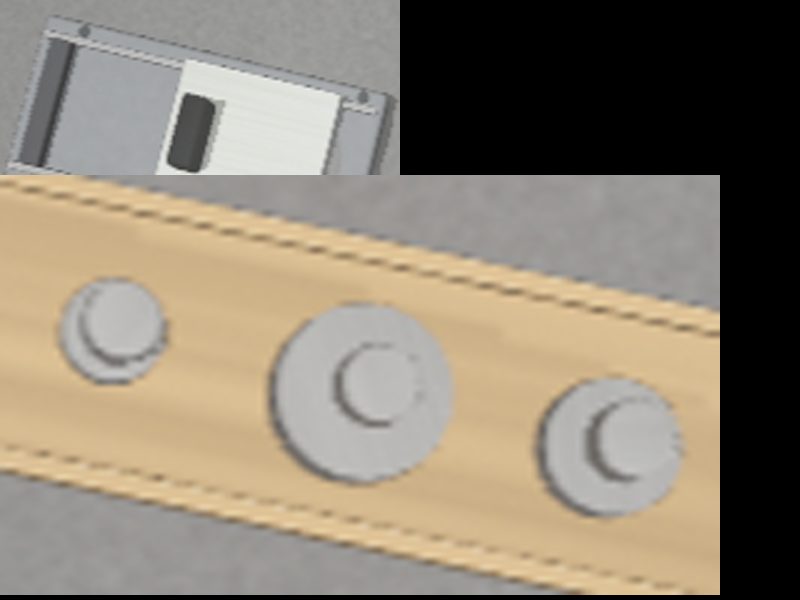

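The crop shows the bar's black top face, displaced to the left. The large weight is the middle one: its disc is at about (420,271) in the full image and its knob top at about (423,270). The plate measures 133 x 123 mm, as it should, and the rack 291 x 111 mm.

```bash
cat >> h.py <<'E'
def go(xyz,yaw=None):
    s=env.sense(); R=np.array(s["tcp_rot"]); d=R.T@(np.array(xyz)-s["ee_pos"]); rv=np.zeros(3)
    if yaw is not None:
        a=np.radians(yaw); y=np.array([np.cos(a),np.sin(a),0]); 
        z=np.array([0,0,-1.]); T=np.column_stack([np.cross(y,z),y,z]); rv=np.degrees(cv2.Rodrigues(R.T@T)[0].ravel())
    print("shift mm",(d*1000).round(1),"rot",rv.round(2)); return d
E
python3 - <<'E'
from h import *
p=cams.camera_params("top")
print(onz(p,(423.3,269.7),.074))
for u in ((108,353),(80,356),(78,156)): print(onz(p,u,0),onz(p,u,.15))
go([.547,.2245,.305],75.7); go([.547,.2245,.112],75.7)
E
```

```text
[ 0.51711625 -0.21076584  0.074     ]
[0.35718558 0.46450288 0.        ] [0.36336713 0.41385921 0.15      ]
[0.35211217 0.52452764 0.        ] [0.35886322 0.46714613 0.15      ]
[0.79463938 0.54007636 0.        ] [0.75171639 0.4809495  0.15      ]
shift mm [-428.9 -217.6  -49.4] rot [-0.1  -0.02 -6.89]
shift mm [-429.  -217.2  143.6] rot [-0.1  -0.02 -6.89]
```

Request:
carry_out --commands '[0,0,-0.05,0,0,0,1,-0.429,-0.2175,-0.05,-0.1,0,-6.9,1,-0.429,-0.2175,-0.05,-0.1,0,-6.9,1,-0.429,-0.2175,-0.05,-0.1,0,-6.9,1,-0.429,-0.2175,-0.05,-0.1,0,-6.9,1,-0.429,-0.2175,-0.05,-0.1,0,-6.9,1,-0.429,-0.2175,-0.05,-0.1,0,-6.9,1,-0.429,-0.2175,-0.05,-0.1,0,-6.9,1,-0.429,-0.2175,-0.05,-0.1,0,-6.9,1,-0.429,-0.2175,-0.05,-0.1,0,-6.9,1,-0.429,-0.2175,-0.05,-0.1,0,-6.9,1,-0.429,-0.2175,0.0,-0.1,0,-6.9,1,-0.429,-0.2175,0.05,-0.1,0,-6.9,1,-0.429,-0.2175,0.07,-0.1,0,-6.9,1,-0.429,-0.2175,0.07,-0.1,0,-6.9,1]'

```text
clock: 1.98
ee_pos: [0.546, 0.2256, 0.1853]
tcp_rot: [[-0.969, 0.245, -0.002], [0.245, 0.969, 0.001], [0.002, 0.0, -1.0]]
ft_force: [-0.3, 0.1, 0.4]
gripper_width: 0.0855
grasp_force: 0.0
```

```bash
python3 - <<'E'
from h import *
im=cams.read_camera("wrist"); cv2.imwrite("pics/w1.png",im[...,::-1]); go([.547,.2245,.112],75.7)
E
```

```text
shift mm [ 0.1 -1.4 75.3] rot [0.12 0.03 0.08]
```

View pics/w1.png

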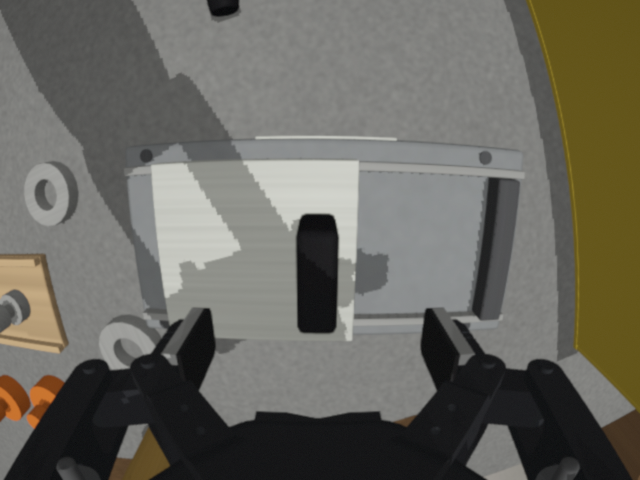

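The wrist view shows the bar centred between the open jaws (bar at column 317, jaws at 190–450) and aligned with them. I'll go down and close.

Request:
carry_out --commands '[0,-0.001,0.04,0,0,0,1,0,-0.001,0.06,0,0,0,1,0,-0.001,0.074,0,0,0,1,0,-0.001,0.074,0,0,0,1,0,-0.001,0.074,0,0,0,-0.8,0,-0.001,0.074,0,0,0,-0.8,0,-0.001,0.074,0,0,0,-0.8,0,-0.001,0.074,0,0,0,-0.8,0,-0.001,0.074,0,0,0,-0.8,0,-0.001,0.074,0,0,0,-0.8]' --grip_force 40

```text
clock: 3.28
ee_pos: [0.5474, 0.2242, 0.1129]
tcp_rot: [[-0.969, 0.247, 0.001], [0.247, 0.969, 0.002], [-0.001, 0.002, -1.0]]
ft_force: [-0.9, 0.2, 5.8]
gripper_width: 0.0214
grasp_force: 40.2
```

Request:
carry_out --commands '[0,0.01,0,0,0,0,-0.8,0,0.02,0,0,0,0,-0.8,0,0.03,0,0,0,0,-0.8,0,0.04,0,0,0,0,-0.8,0,0.05,0,0,0,0,-0.8,0,0.06,0,0,0,0,-0.8,0,0.07,0,0,0,0,-0.8,0,0.08,0,0,0,0,-0.8,0,0.09,0,0,0,0,-0.8,0,0.094,0,0,0,0,-0.8,0,0.094,0,0,0,0,-0.8]'

```text
clock: 4.65
ee_pos: [0.5712, 0.3155, 0.113]
tcp_rot: [[-0.969, 0.247, 0.002], [0.247, 0.969, 0.002], [-0.002, 0.003, -1.0]]
ft_force: [3.4, -0.3, 3.8]
gripper_width: 0.0215
grasp_force: 40.1
```

Next, the last stretch to the stop, slowly.

Request:
carry_out --commands '[0,0.003,0,0,0,0,-0.8,0,0.005,0,0,0,0,-0.8,0,0.007,0,0,0,0,-0.8,0,0.008,0,0,0,0,-0.8,0,0.009,0,0,0,0,-0.8,0,0.009,0,0,0,0,-0.8]'

```text
clock: 5.4
ee_pos: [0.5713, 0.3159, 0.1128]
tcp_rot: [[-0.969, 0.248, -0.006], [0.248, 0.969, -0.011], [0.003, -0.013, -1.0]]
ft_force: [-12.1, -33.5, 20.4]
gripper_width: 0.0214
grasp_force: 47.7
```

Request:
carry_out --commands '[0,-0.007,0,0,0,0,-0.8,0,-0.007,0,0,0,0,1,0,-0.007,0,0,0,0,1,0,-0.007,0,0,0,0,1,0,-0.007,0,0,0,0,1,0,-0.007,0,0,0,0,1,0,-0.007,-0.04,0,0,0,1,0,-0.007,-0.09,0,0,0,1,0,-0.007,-0.12,0,0,0,1,0,-0.007,-0.12,0,0,0,1]'

```text
clock: 6.65
ee_pos: [0.5725, 0.3177, 0.2364]
tcp_rot: [[-0.969, 0.247, 0.007], [0.247, 0.969, 0.004], [-0.006, 0.006, -1.0]]
ft_force: [0.1, -0.9, -0.7]
gripper_width: 0.0855
grasp_force: 0.0
```

```bash
python3 - <<'E'
from h import *
im=cams.read_camera("wrist"); cv2.imwrite("pics/w2.png",im[...,::-1])
E
```

```text
(no output)
```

View pics/w2.png

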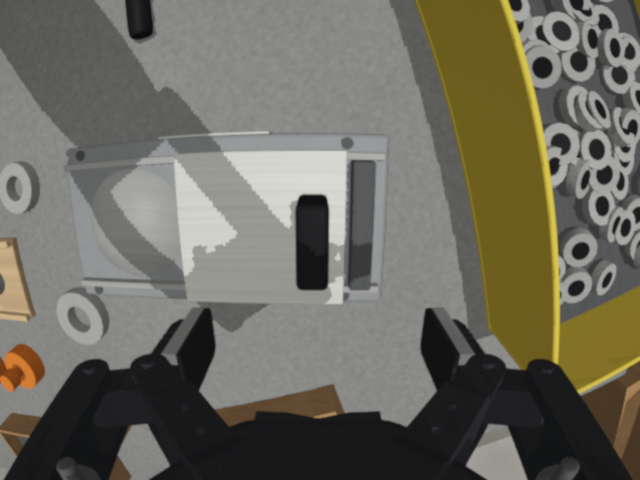

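The dome is uncovered at about (145,220), and the plate ends right by the stop (346 against 351). I'll move to the weight and measure the lock travel from the top view.

```bash
python3 - <<'E'
from h import *
go([.5172,-.2105,.2],-13.4)
E
```

```text
shift mm [ -77.7 -524.9   32.1] rot [ 2.500e-01 -5.000e-02  8.912e+01]
```

Request:
carry_out --commands '[0,-0.06,-0.02,0,0,9,1,-0.0777,-0.525,0,0,0,19,1,-0.0777,-0.525,0,0,0,29,1,-0.0777,-0.525,0,0,0,39,1,-0.0777,-0.525,0,0,0,49,1,-0.0777,-0.525,0,0,0,59,1,-0.0777,-0.525,0,0,0,69,1,-0.0777,-0.525,0,0,0,79,1,-0.0777,-0.525,0,0,0,89.1,1,-0.0777,-0.525,0.032,0,0,89.1,1,-0.0777,-0.525,0.032,0,0,89.1,1,-0.0777,-0.525,0.032,0,0,89.1,1]'

```text
clock: 8.2
ee_pos: [0.5161, -0.2104, 0.199]
tcp_rot: [[0.231, 0.973, -0.001], [0.973, -0.231, 0.003], [0.002, -0.002, -1.0]]
ft_force: [-0.1, 0.3, -0.2]
gripper_width: 0.0853
grasp_force: 0.0
```

```bash
python3 - <<'E'
from h import *
im=cams.read_camera("top"); cv2.imwrite("pics/top1.png",im[...,::-1])
w=cams.read_camera("wrist"); 
import m
m.im=im[...,::-1].copy(); m.hsv=cv2.cvtColor(m.im,cv2.COLOR_BGR2HSV); m.g=m.hsv[...,2]; m.s=m.hsv[...,1]
c=m.comps(m.g>205,(135,200,295,310))[0]; m.rect("plate",c,.078)
go([.5172,-.2105,.072],-13.4)
a=cv2.resize(m.im[200:320,130:300],None,fx=3,fy=3,interpolation=cv2.INTER_CUBIC)
out=np.zeros((600,800,3),np.uint8); out[:360,:510]=a; out[360:,510:]=0
b=cv2.resize(w[...,::-1],(320,240)); out[360:,:320]=b; cv2.imwrite("pics/c2.png",out)
E
```

```text
plate [[0.5178, 0.3543], [0.6388, 0.3255], [0.6035, 0.1962], [0.4831, 0.2264]] [0.5608 0.2756] [np.float64(0.1325), np.float64(0.1244), np.float64(0.1341), np.float64(0.1241)]
shift mm [ -0.    0.  128.4] rot [ 0.07 -0.08  0.08]
```

View pics/c2.png

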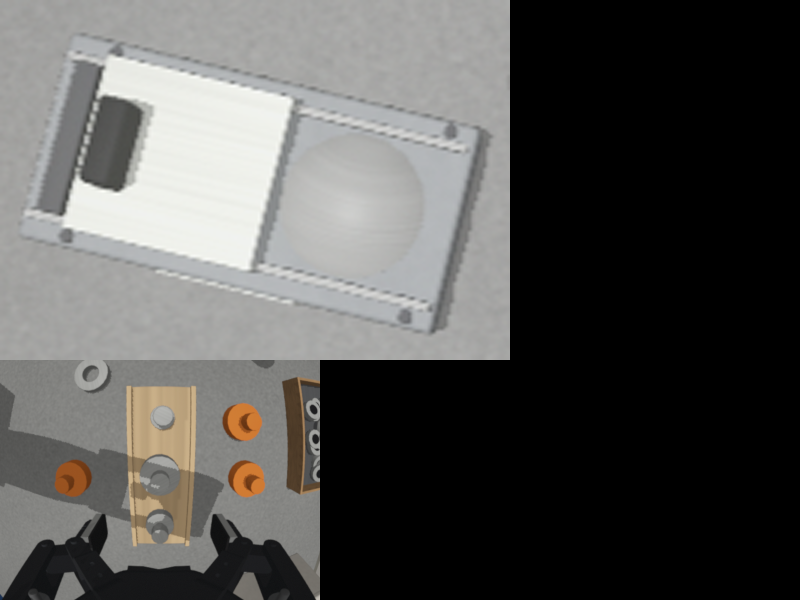

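The lock moved about 93 mm between the pictures and then met 35 N. I'll check it in the stand's frame, and locate the dome.

```bash
python3 - <<'E'
from h import *
p=cams.camera_params("top"); k=lambda u,v:(130+(u-1)/3,200+(v-1)/3)
C=np.array([onz(p,k(*q),.05)[:2] for q in((22,236),(78,35),(483,128),(433,332))])
print("sides",[np.linalg.norm(C[i]-C[i-1]).round(4) for i in range(4)])
o=C.mean(0); y=(C[0]+C[1]-C[2]-C[3]); y/=np.linalg.norm(y); x=np.array([y[1],-y[0]]); print("o",o,"y",y)
f=lambda P:(np.round([(P[:2]-o)@x*1000,(P[:2]-o)@y*1000],1))
print("dome exp",o-.075*y)
for n,q,z in (("stop outer",(75,62),.07),("stop outer",(38,208),.07),("stop inner",(103,66),.07),("stop inner",(64,213),.07),("plate",(107,55),.078),("plate",(65,228),.078),("plate-",(297,98),.078),("plate-",(252,270),.078),("bar+y",(103,97),.125),("bar+y",(82,185),.125)): print(n,f(onz(p,k(*q),z)))
g=cv2.imread("pics/top1.png",0)
for q in((288,205),(424,208),(365,134),(345,277)): print("dome foot",f(onz(p,k(*q),.05)))
for t in(0,): 
    for a in(("locked",[.4944,.2644]),("locked",[.6142,.236]),("locked -",[.5801,.1065]),("locked -",[.461,.1363])): print(a[0],f(np.array(a[1])))
s=g[225:262:6,135:175]; print(s)
E
```

```text
sides [np.float64(0.2968), np.float64(0.1474), np.float64(0.2961), np.float64(0.1479)]
o [0.54816932 0.22723965] y [0.24599933 0.96927   ]
dome exp [0.52971937 0.1545444 ]
stop outer [ 52.3 138.6]
stop outer [-52.5 137.2]
stop inner [ 54.  118.8]
stop inner [-51.8 118.8]
plate [ 61.3 115.8]
plate [-61.9 113.2]
plate- [ 61.9 -20.1]
plate- [-60.9 -19. ]
bar+y [28.  97.9]
bar+y [-32.3  96.4]
dome foot [-10.4 -27.5]
dome foot [   9.2 -121.3]
dome foot [ 50.9 -68.3]
dome foot [-50.5 -78.7]
locked [-61.3  22.8]
locked [61.8 24.7]
locked - [  60.7 -109.2]
locked - [ -62.1 -109.6]
[[162 161 159 157 160 162 162 161 160 161 162 163 163 164 148 155 176 180
  150 119 119 118 118 119 119 119 115  94  92 210 234 233 233 234 234 234
  234 233 233 233]
 [164 162 160 161 162 162 162 162 164 165 162 161 162 161 170 177 167 138
  119 118 119 120 121 120 118 102  83 176 222 200 189 224 235 235 235 235
  235 235 235 235]
 [162 164 163 161 160 161 161 161 162 164 165 163 166 174 178 153 124 119
  120 120 120 120 122 113  92 117 126 101  82  82  83  83  84  86  88  85
   82  77  77  76]
 [160 159 160 163 164 160 159 162 163 162 177 181 178 168 140 120 119 120
  121 121 121 118  95  79 179 158  81  83  85  85  85  87  87  88  84  79
   78  78  78  78]
 [160 163 163 160 161 165 164 161 160 168 177 162 132 118 120 119 121 120
  121 121 105  87 172 153  82  84  85  85  87  86  89  90  88  83  78  78
   77  77  79 109]
 [163 166 165 164 162 159 159 166 177 178 153 122 120 119 121 121 122 121
  114  94  98 115 100  83  85  85  86  88  89  90  89  85  79  79  77  79
   79  89 161 182]
 [163 164 163 164 164 175 179 179 169 139 119 118 119 120 122 122 118  97
   81 209 236 236 236 234 216 161  91  75  78  81  78  78  78  77  78  79
  134 174 185 222]]
```

The plate edge is at stand y ≈ 114.5 and the stop face at 118, so a small gap may remain. Before taking the weight I'll push the bar again with shut fingers from its -y side, to rule out a finger obstruction.

```bash
python3 - <<'E'
from h import *
go([.5595,.2715,.2],75.8);go([.5595,.2715,.113],75.8)
E
```

```text
shift mm [479.  -69.8   1. ] rot [ 1.200e-01 -1.000e-02 -8.912e+01]
shift mm [478.8 -69.9  88. ] rot [ 1.200e-01 -1.000e-02 -8.912e+01]
```

Request:
carry_out --commands '[0.06,0,-0.02,0,0,-9,-1,0.479,-0.07,-0.02,0,0,-19,-1,0.479,-0.07,-0.02,0,0,-29,-1,0.479,-0.07,-0.02,0,0,-39,-1,0.479,-0.07,-0.02,0,0,-49,-1,0.479,-0.07,-0.02,0,0,-59,-1,0.479,-0.07,-0.02,0,0,-69,-1,0.479,-0.07,-0.02,0,0,-79,-1,0.479,-0.07,-0.02,0,0,-89.1,-1,0.479,-0.07,0.03,0,0,-89.1,-1,0.479,-0.07,0.07,0,0,-89.1,-1,0.479,-0.07,0.088,0,0,-89.1,-1,0.479,-0.07,0.088,0,0,-89.1,-1]'

```text
clock: 9.93
ee_pos: [0.5588, 0.2715, 0.112]
tcp_rot: [[-0.969, 0.246, -0.001], [0.246, 0.969, 0.001], [0.001, 0.001, -1.0]]
ft_force: [-0.0, -0.3, -0.2]
gripper_width: -0.0001
grasp_force: 0.0
```

Request:
carry_out --commands '[0,0.006,0,0,0,0,-1,0,0.012,0,0,0,0,-1,0,0.016,0,0,0,0,-1,0,0.019,0,0,0,0,-1,0,0.022,0,0,0,0,-1,0,0.022,0,0,0,0,-1]'

```text
clock: 10.68
ee_pos: [0.5646, 0.2914, 0.1127]
tcp_rot: [[-0.969, 0.247, -0.001], [0.247, 0.969, -0.001], [0.0, -0.001, -1.0]]
ft_force: [-2.8, -6.0, 4.8]
gripper_width: 0.0001
grasp_force: 3.2
```

Request:
carry_out --commands '[0,0.002,0,0,0,0,-1,0,0.004,0,0,0,0,-1,0,0.004,0,0,0,0,-1]'

```text
clock: 11.05
ee_pos: [0.5646, 0.2917, 0.1127]
tcp_rot: [[-0.969, 0.247, -0.004], [0.247, 0.969, -0.007], [0.002, -0.008, -1.0]]
ft_force: [-8.6, -21.4, 12.7]
gripper_width: -0.0003
grasp_force: 11.1
```

Request:
carry_out --commands '[0,0.002,0,0,0,0,-1,0,0.004,0,0,0,0,-1,0,0.004,0,0,0,0,-1]'

```text
clock: 11.42
ee_pos: [0.5646, 0.292, 0.1128]
tcp_rot: [[-0.969, 0.248, -0.008], [0.248, 0.969, -0.014], [0.005, -0.015, -1.0]]
ft_force: [-15.1, -34.2, 19.9]
gripper_width: -0.0002
grasp_force: 18.7
```

That's a hard stop, at the same place and from an independent contact, so the lock is at its end. Now the weight.

Request:
carry_out --commands '[0,-0.025,0,0,0,0,-1,0,-0.025,-0.05,0,0,0,-1,0,-0.025,-0.1,0,0,0,0,0,-0.025,-0.1,0,0,0,1]'

```text
clock: 11.92
ee_pos: [0.5635, 0.277, 0.2186]
tcp_rot: [[-0.969, 0.247, 0.01], [0.247, 0.969, 0.005], [-0.009, 0.007, -1.0]]
ft_force: [0.4, 0.1, -0.1]
gripper_width: 0.0358
grasp_force: 0.0
```

```bash
python3 - <<'E'
from h import *
go([.5172,-.2105,.2],-13.4);go([.5172,-.2105,.13],-13.4)
E
```

```text
shift mm [ -75.4 -484.    15.6] rot [7.30e-01 6.00e-02 8.91e+01]
shift mm [ -74.8 -484.5   85.6] rot [7.30e-01 6.00e-02 8.91e+01]
```

Request:
carry_out --commands '[0,-0.06,0,0,0,9,1,-0.075,-0.484,0,0,0,19,1,-0.075,-0.484,0,0,0,29,1,-0.075,-0.484,0,0,0,39,1,-0.075,-0.484,0,0,0,49,1,-0.075,-0.484,0,0,0,59,1,-0.075,-0.484,0,0,0,69,1,-0.075,-0.484,0,0,0,79,1,-0.075,-0.484,0,0,0,89.1,1,-0.075,-0.484,0.03,0,0,89.1,1,-0.075,-0.484,0.08,0,0,89.1,1,-0.075,-0.484,0.08,0,0,89.1,1,-0.075,-0.484,0.08,0,0,89.1,1]'

```text
clock: 13.55
ee_pos: [0.5142, -0.2115, 0.1325]
tcp_rot: [[0.231, 0.973, 0.001], [0.973, -0.231, 0.001], [0.002, 0.001, -1.0]]
ft_force: [0.9, 0.2, 0.8]
gripper_width: 0.0853
grasp_force: 0.0
```

```bash
python3 - <<'E'
from h import *
go([.5172,-.2105,.071],-13.4)
E
```

```text
shift mm [ 1.6  2.6 61.5] rot [ 0.04 -0.09  0.02]
```

Request:
carry_out --commands '[0.002,0.0025,0.02,0,0,0,1,0.002,0.0025,0.045,0,0,0,1,0.002,0.0025,0.061,0,0,0,1,0.002,0.0025,0.061,0,0,0,1,0.002,0.0025,0.061,0,0,0,1]'

```text
clock: 14.18
ee_pos: [0.5173, -0.2103, 0.0713]
tcp_rot: [[0.232, 0.973, 0.002], [0.973, -0.232, 0.001], [0.001, 0.001, -1.0]]
ft_force: [0.6, 0.5, -0.3]
gripper_width: 0.0854
grasp_force: 0.0
```

Request:
carry_out --commands '[0,0,0,0,0,0,-0.6,0,0,0,0,0,0,-0.6,0,0,0,0,0,0,-0.6,0,0,0,0,0,0,-0.6,0,0,0,0,0,0,-0.6,0,0,0,0,0,0,-0.6]' --grip_force 60

```text
clock: 14.92
ee_pos: [0.5176, -0.2103, 0.0713]
tcp_rot: [[0.232, 0.973, 0.003], [0.973, -0.232, 0.001], [0.001, 0.002, -1.0]]
ft_force: [4.5, -0.4, 3.5]
gripper_width: 0.0261
grasp_force: 59.0
```

Request:
carry_out --commands '[0,0,-0.02,0,0,0,-0.6,0,0,-0.05,0,0,0,-0.6,0,0,-0.09,0,0,0,-0.6,0,0,-0.13,0,0,0,-0.6,0,0,-0.13,0,0,0,-0.6,0,0,-0.13,0,0,0,-0.6]'

```text
clock: 15.68
ee_pos: [0.5146, -0.2091, 0.1971]
tcp_rot: [[0.232, 0.973, -0.005], [0.973, -0.232, 0.004], [0.003, -0.006, -1.0]]
ft_force: [-0.2, 0.4, -9.3]
gripper_width: 0.0261
grasp_force: 61.0
```

```bash
python3 - <<'E'
from h import *
im=cams.read_camera("side"); w=cams.read_camera("wrist"); p=cams.camera_params("side"); s=env.sense(); print(s["gripper_width"],s["ft_force"])
u,v=map(int,proj(p,s["ee_pos"])); print(u,v); 
a=cv2.resize(im[max(0,v-75):v+75,u-100:u+100],(800,600),interpolation=cv2.INTER_CUBIC)
out=np.zeros((600,800,3),np.uint8); out[:300,:400]=cv2.resize(a,(400,300)); b=w[180:480,120:520]; out[300:,:400]=b
cv2.imwrite("pics/c3.png",out[...,::-1])
go([.5297,.1547,.19],-13.4)
E
```

```text
0.02623878309779912 [-0.86329778  0.28021465 -9.13586773]
312 264
shift mm [357.3 -69.5   8.5] rot [-0.36 -0.2   0.01]
```

View pics/c3.png

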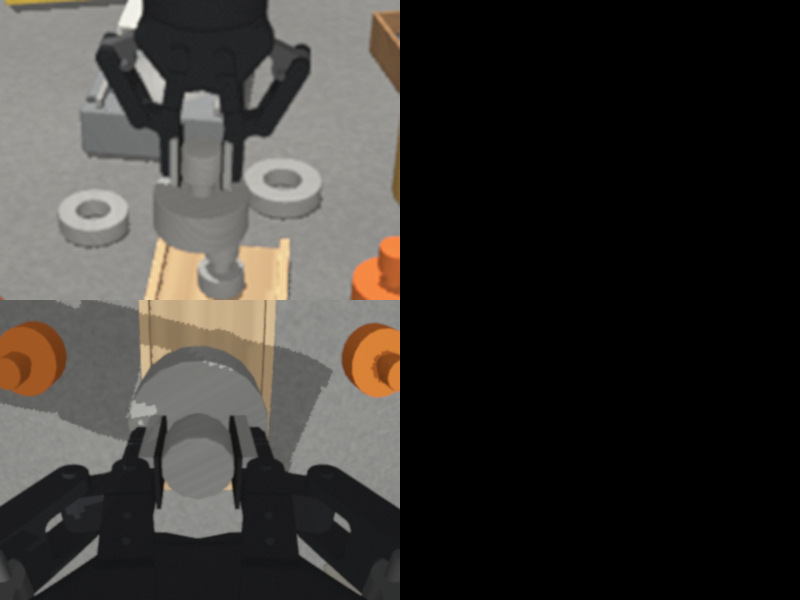

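The weight hangs upright in the jaws with the knob centred between the pads, and the small and medium weights are undisturbed. I'll carry it to above the dome.

Request:
carry_out --commands '[0.03,-0.006,0,0,0,0,-0.6,0.08,-0.015,0,0,0,0,-0.6,0.13,-0.025,0,0,0,0,-0.6,0.18,-0.035,0,0,0,0,-0.6,0.23,-0.045,0,0,0,0,-0.6,0.28,-0.055,0,0,0,0,-0.6,0.32,-0.062,0,-0.2,-0.2,0,-0.6,0.345,-0.067,0,-0.3,-0.2,0,-0.6,0.357,-0.0695,0,-0.3,-0.2,0,-0.6,0.357,-0.0695,0.02,-0.3,-0.2,0,-0.6,0.357,-0.0695,0.045,-0.3,-0.2,0,-0.6,0.357,-0.0695,0.045,-0.3,-0.2,0,-0.6,0.357,-0.0695,0.045,-0.3,-0.2,0,-0.6]'

```text
clock: 17.4
ee_pos: [0.5319, 0.1528, 0.1564]
tcp_rot: [[0.232, 0.973, 0.005], [0.973, -0.232, -0.003], [-0.002, 0.005, -1.0]]
ft_force: [0.9, -0.5, -7.9]
gripper_width: 0.0266
grasp_force: 60.9
```

```bash
python3 - <<'E'
from h import *
im=cams.read_camera("side"); p=cams.camera_params("side")
u,v=map(int,proj(p,[.5297,.1547,.1])); print(u,v)
a=cv2.resize(im[v-60:v+60,u-80:u+80],(640,480),interpolation=cv2.INTER_CUBIC)
cv2.imwrite("pics/c4.png",a[...,::-1])
k=lambda X:tuple(np.round([(proj(p,X)[0]-u+80)*4,(proj(p,X)[1]-v+60)*4]).astype(int))
s=env.sense(); print("dome top",k([.5297,.1547,.07]),"weight bottom c",k([s["ee_pos"][0],s["ee_pos"][1],s["ee_pos"][2]-.0593]),s["ee_pos"],s["ft_force"])
y=np.array([.246,.969,0]);x=np.array([.969,-.246,0]);o=np.array([.5297,.1547,.05])
for e in(-.051*y,.051*x,-.051*x): print(k(o+e))
go([.5297,.1547,.1293],-13.4)
E
```

```text
295 206
dome top (np.int64(322), np.int64(296)) weight bottom c (np.int64(328), np.int64(247)) [0.5324605  0.15298559 0.15711526] [ 0.1016602   0.63428384 -7.93189244]
(np.int64(307), np.int64(382))
(np.int64(423), np.int64(338))
(np.int64(223), np.int64(325))
shift mm [ 1.1 -3.3 27.8] rot [ 0.38  0.08 -0.02]
```

View pics/c4.png

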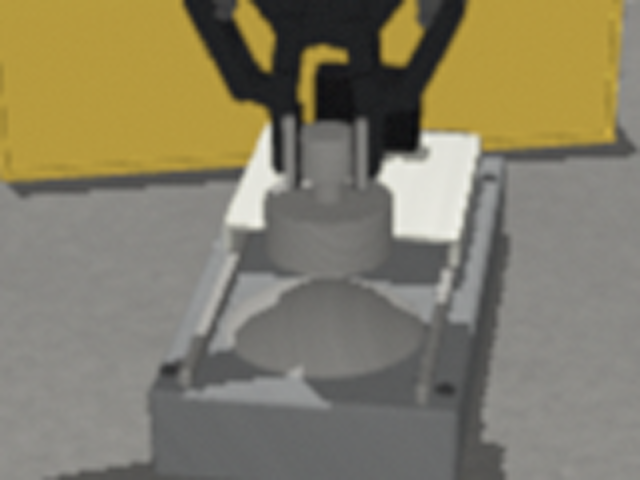

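The side view shows the weight (axis about column 329.5) above the dome (columns 233 to 426, middle 329.5). The top-view estimate puts the dome near 323, so I'll quantify it.

```bash
python3 - <<'E'
from h import *
im=cams.read_camera("side"); p=cams.camera_params("side"); u,v=295,206
k=lambda X:np.round([(proj(p,X)[0]-u+80)*4,(proj(p,X)[1]-v+60)*4],1)
y=np.array([.246,.969,0]);x=np.array([.969,-.246,0]);o=np.array([.54817,.22724,0])
for sx in(-.075,.075): print("corner",k(o+sx*x-.15*y+[0,0,.05]))
# dome silhouette from sphere
for q in (o-.075*y,o-.075*y+.003*x):
    P=[]
    for z in(.05,):
        for a in np.linspace(0,6.28,200): P.append(k(q+.051*(np.cos(a)*x+np.sin(a)*y)+[0,0,z]))
    P=np.array(P); print("foot cols",P[:,0].min(),P[:,0].max(),"rows",P[:,1].min(),P[:,1].max())
g=cv2.cvtColor(im,cv2.COLOR_RGB2GRAY)
for r in (340,330,320,): rr=v-60+r//4; print(rr,"x0",u-80, g[rr,u-80+45:u-80+118].tolist())
s=env.sense(); c=s["ee_pos"]; P=np.array([k(c+[.032*np.cos(a),.032*np.sin(a),-.0593+.014]) for a in np.linspace(0,6.28,200)]);print("weight cols",P[:,0].min(),P[:,0].max(),c)
rr=v-60+230//4; print(rr,g[rr,u-80+55:u-80+110].tolist())
E
```

```text
corner [144.  396.1]
corner [457.4 417.9]
foot cols 221.0 423.7 rows 284.5 382.2
foot cols 226.9 429.6 rows 284.8 382.6
231 x0 215 [147, 145, 129, 108, 103, 93, 84, 105, 136, 149, 149, 155, 163, 146, 115, 113, 114, 114, 116, 116, 117, 117, 117, 117, 118, 119, 120, 119, 118, 121, 119, 120, 119, 119, 122, 122, 121, 123, 123, 121, 121, 119, 118, 118, 118, 120, 119, 118, 116, 115, 114, 112, 112, 112, 114, 112, 112, 112, 111, 106, 97, 98, 102, 105, 95, 87, 90, 90, 91, 91, 90, 88, 83]
228 x0 215 [144, 146, 147, 151, 162, 172, 149, 102, 88, 123, 150, 159, 164, 166, 145, 113, 109, 110, 112, 112, 113, 113, 113, 114, 115, 116, 116, 114, 117, 118, 117, 117, 115, 118, 118, 118, 119, 120, 119, 118, 116, 115, 115, 115, 116, 116, 115, 114, 112, 110, 110, 109, 108, 110, 110, 109, 110, 108, 105, 102, 100, 90, 95, 104, 99, 92, 90, 91, 89, 89, 90, 91, 106]
226 x0 215 [138, 145, 146, 147, 154, 169, 177, 148, 96, 112, 140, 150, 159, 164, 165, 154, 130, 109, 107, 109, 109, 110, 111, 112, 114, 114, 113, 111, 116, 115, 116, 116, 115, 118, 116, 117, 117, 118, 117, 115, 114, 112, 114, 113, 113, 115, 113, 111, 110, 110, 108, 105, 107, 106, 107, 107, 106, 104, 101, 101, 114, 125, 120, 111, 106, 95, 89, 111, 128, 127, 128, 128, 129]
weight cols 262.5 393.6 [0.53264119 0.15310883 0.1574294 ]
203 [148, 160, 148, 136, 134, 134, 139, 142, 145, 142, 133, 112, 99, 103, 107, 110, 111, 115, 116, 117, 119, 121, 121, 122, 125, 124, 123, 122, 121, 121, 120, 119, 120, 119, 117, 114, 113, 112, 110, 107, 102, 97, 99, 157, 217, 229, 229, 228, 228, 229, 230, 232, 232, 231, 228]
```

Side view relative to the held weight gives the dome at x ≈ 0.5325, and the top view gives 0.5297, so I take 0.5312.

```bash
python3 - <<'E'
from h import *
go([.5312,.1547,.1353],-13.4)
E
```

```text
shift mm [ 1.2 -1.9 22.1] rot [ 0.42  0.06 -0.01]
```

Request:
carry_out --commands '[0.001,-0.002,0.006,0.2,0,0,-0.6,0.0012,-0.002,0.012,0.4,0,0,-0.6,0.0012,-0.002,0.018,0.4,0,0,-0.6,0.0012,-0.002,0.022,0.4,0,0,-0.6,0.0012,-0.002,0.022,0.4,0,0,-0.6,0.0012,-0.002,0.022,0.4,0,0,-0.6,0.0012,-0.002,0.022,0.4,0,0,-0.6]'

```text
clock: 18.38
ee_pos: [0.5304, 0.1549, 0.1345]
tcp_rot: [[0.231, 0.973, -0.001], [0.973, -0.231, -0.001], [-0.002, -0.001, -1.0]]
ft_force: [0.5, 0.1, -9.3]
gripper_width: 0.0263
grasp_force: 61.0
```

```bash
python3 - <<'E'
from h import *
s=env.sense(); print(s["ee_pos"],s["ft_force"]); go([.5312,.1547,.1293],-13.4)
E
```

```text
[0.53037379 0.15492745 0.13447213] [ 0.48770801  0.09462108 -9.25386934]
shift mm [-0.   0.9  5.2] rot [-0.06  0.09  0.01]
```

Creep down to contact.

Request:
carry_out --commands '[0,0.0008,0.002,0,0,0,-0.6,0,0.0008,0.003,0,0,0,-0.6,0,0.0008,0.004,0,0,0,-0.6,0,0.0008,0.004,0,0,0,-0.6]'

```text
clock: 18.88
ee_pos: [0.5308, 0.1547, 0.13]
tcp_rot: [[0.231, 0.973, -0.002], [0.973, -0.231, -0.001], [-0.002, -0.002, -1.0]]
ft_force: [-0.3, 0.1, -8.2]
gripper_width: 0.0261
grasp_force: 61.0
```

Request:
carry_out --commands '[0,0,0.0005,0,0,0,-0.6,0,0,0.001,0,0,0,-0.6,0,0,0.001,0,0,0,-0.6]'

```text
clock: 19.25
ee_pos: [0.531, 0.1547, 0.1293]
tcp_rot: [[0.231, 0.973, -0.002], [0.973, -0.231, -0.001], [-0.002, -0.001, -1.0]]
ft_force: [-0.7, -0.6, -8.2]
gripper_width: 0.0261
grasp_force: 61.1
```

Request:
carry_out --commands '[0,0,0.0005,0,0,0,-0.6,0,0,0.001,0,0,0,-0.6,0,0,0.001,0,0,0,-0.6]'

```text
clock: 19.62
ee_pos: [0.5311, 0.1548, 0.1291]
tcp_rot: [[0.232, 0.973, -0.001], [0.973, -0.232, -0.001], [-0.002, -0.001, -1.0]]
ft_force: [-4.3, -0.6, 2.3]
gripper_width: 0.0262
grasp_force: 62.2
```

```bash
python3 - <<'E'
from h import *
s=env.sense(); print(s["ee_pos"],s["ft_force"],s["torque"])
E
```

```text
[0.53112916 0.15479519 0.12906258] [-4.29166939 -0.55961347  2.33290618] [-0.04719923  0.86172355 -0.00546   ]
```

Contact: the dome carries about 10 N and the height is as expected. Ease off slightly, lower the grip force and open.

Request:
carry_out --commands '[0,0.0003,-0.0005,0,0,0,-0.5,0,0.0003,-0.0005,0,0,0,-0.42,0,0.0003,-0.0005,0,0,0,-0.38]' --grip_force 20

```text
clock: 20.0
ee_pos: [0.5313, 0.1547, 0.129]
tcp_rot: [[0.232, 0.973, -0.002], [0.973, -0.232, -0.001], [-0.002, -0.001, -1.0]]
ft_force: [-5.3, -0.5, 4.5]
gripper_width: 0.0267
grasp_force: 44.4
```

Request:
carry_out --commands '[0,0,0,0,0,0,-0.33,0,0,0,0,0,0,-0.28,0,0,0,0,0,0,-0.2,0,0,0,0,0,0,-0.1,0,0,0,0,0,0,0,0,0,0,0,0,0,0.2,0,0,0,0,0,0,0.4,0,0,0,0,0,0,0.4]'

```text
clock: 21.0
ee_pos: [0.5312, 0.1546, 0.1286]
tcp_rot: [[0.232, 0.973, -0.002], [0.973, -0.232, -0.001], [-0.002, -0.002, -1.0]]
ft_force: [0.1, -0.4, -0.1]
gripper_width: 0.0597
grasp_force: 0.0
```

```bash
python3 - <<'E'
from h import *
im=cams.read_camera("side");u,v=295,206
a=cv2.resize(im[v-60:v+60,u-80:u+80],(640,480),interpolation=cv2.INTER_CUBIC)
cv2.imwrite("pics/c5.png",a[...,::-1])
E
```

```text
(no output)
```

View pics/c5.png

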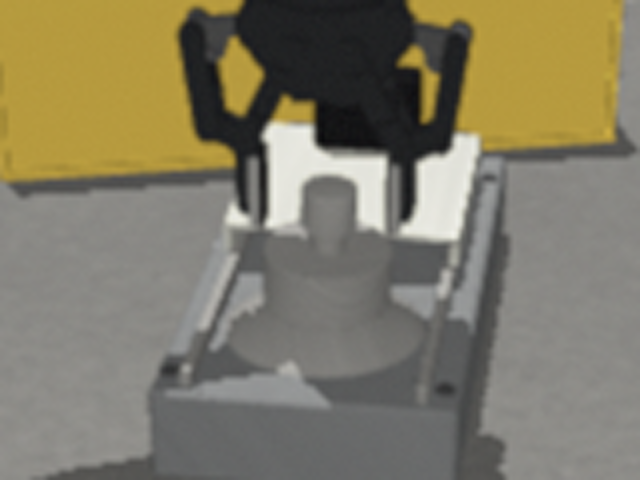

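The weight stands freely on the dome, axis at column 328 and upright. I'll retreat straight up, move away and check.

Request:
carry_out --commands '[0,0,-0.01,0,0,0,0.4,0,0,-0.03,0,0,0,0.4,0,0,-0.06,0,0,0,0.4,0,0,-0.1,0,0,0,0.4,0,0,-0.15,0,0,0,0.4,-0.06,0,-0.15,0,0,0,0.4,-0.12,0,-0.15,0,0,0,0.4,-0.18,0,-0.15,0,0,0,0.4,-0.24,0,-0.15,0,0,0,0.4,-0.3,0,-0.15,0,0,0,0.4,-0.3,0,-0.15,0,0,0,0.4,-0.3,0,-0.15,0,0,0,0.4,-0.3,0,-0.15,0,0,0,0.4,-0.3,0,-0.15,0,0,0,0.4]'

```text
clock: 22.8
ee_pos: [0.4624, -0.1357, 0.2792]
tcp_rot: [[0.229, 0.973, -0.002], [0.973, -0.229, -0.001], [-0.002, -0.002, -1.0]]
ft_force: [0.3, 0.3, 0.6]
gripper_width: 0.0597
grasp_force: 0.0
```

```bash
python3 - <<'E'
from h import *
t=cams.read_camera("top"); s=cams.read_camera("side"); u,v=295,206
out=np.zeros((600,800,3),np.uint8)
out[:360,:480]=cv2.resize(s[v-60:v+60,u-80:u+80],(480,360),interpolation=cv2.INTER_CUBIC)
out[360:,:400]=cv2.resize(t[200:320,130:330],(400,240),interpolation=cv2.INTER_CUBIC)
out[360:,400:]=cv2.resize(t[130:330,290:500],(400,240))
cv2.imwrite("pics/c6.png",out[...,::-1])
E
```

```text
(no output)
```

View pics/c6.png

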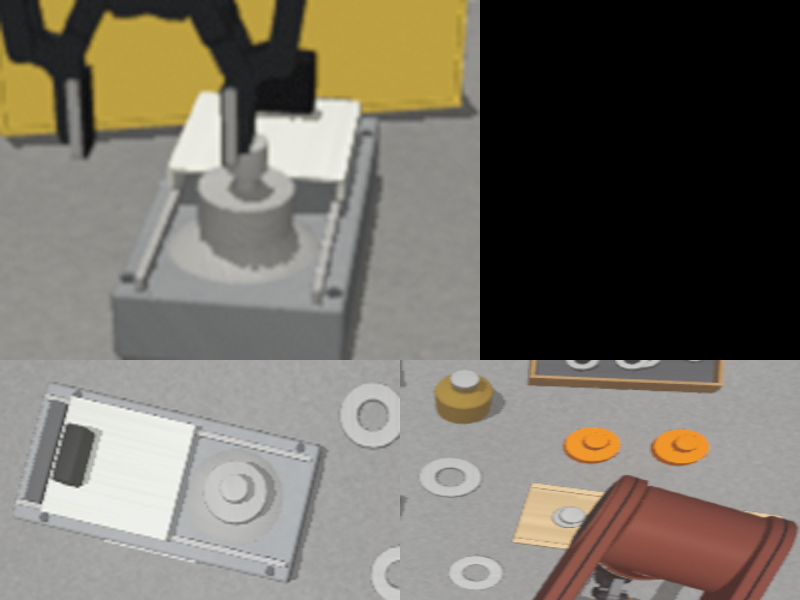

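The weight stands on the dome. The top view shows it centred, with knob and disc concentric, and the bystanders are in place. In the side view it leans a little to the right, possibly still rocking, so I'll move the arm aside and measure over time.

Request:
carry_out --commands '[-0.06,0,-0.05,0,0,0,0.4,-0.1,0,-0.1,0,0,0,0.4,-0.1,0,-0.1,0,0,0,0.4,-0.1,0,-0.1,0,0,0,0.4]'

```text
clock: 23.4
ee_pos: [0.4393, -0.2344, 0.3798]
tcp_rot: [[0.232, 0.973, -0.001], [0.973, -0.232, -0.002], [-0.002, -0.0, -1.0]]
ft_force: [-0.2, 0.0, -0.5]
gripper_width: 0.0597
grasp_force: 0.0
```

```bash
python3 - <<'E'
from h import *
ps=cams.camera_params("side"); pt=cams.camera_params("top")
# predicted columns for upright weight at (.5312,.1547)
c=np.array([.5312,.1547,0]); print("pred knob",proj(ps,c+[0,0,.121]),"disc mid",proj(ps,c+[0,0,.084]),"top-cam knobtop",proj(pt,c+[0,0,.132]),"disc top",proj(pt,c+[0,0,.098]))
def edges(row,x0,x1):
    d=np.abs(np.diff(row[x0:x1].astype(int))); i=np.where(d>25)[0]; return (x0+i[0],x0+i[-1]) if len(i) else None
for n in range(12):
    s=cams.read_camera("side"); g=cv2.cvtColor(s,cv2.COLOR_RGB2GRAY)
    if n==0:
        for r in range(188,212,4): print(r,g[r,270:325].tolist())
    hs=cv2.cvtColor(s,cv2.COLOR_RGB2GRAY)
    if n: print(n,env.sense()["clock"],np.abs(g.astype(int)-g0)[170:240,260:330].max(),np.abs(g.astype(int)-g0)[170:240,260:330].mean().round(2))
    g0=g.astype(int)
cv2.imwrite("pics/last_s.png",s[...,::-1]); cv2.imwrite("pics/last_t.png",cams.read_camera("top")[...,::-1])
E
```

```text
pred knob (np.float64(296.18645126583425), np.float64(196.8171613140804)) disc mid (np.float64(296.2789419611707), np.float64(213.7366980800564)) top-cam knobtop (np.float64(244.03257414787095), np.float64(263.8875705036583)) disc top (np.float64(246.00494461262764), np.float64(265.4886172240675))
188 [96, 93, 93, 88, 82, 93, 167, 222, 228, 227, 227, 226, 226, 227, 227, 228, 228, 228, 228, 227, 226, 227, 227, 228, 227, 225, 225, 225, 227, 226, 226, 227, 227, 226, 226, 225, 225, 225, 226, 227, 227, 227, 227, 227, 226, 226, 227, 228, 228, 227, 225, 225, 224, 225, 225]
192 [136, 135, 135, 136, 164, 211, 228, 227, 227, 227, 227, 227, 227, 228, 229, 228, 227, 226, 226, 221, 201, 183, 180, 180, 178, 179, 179, 179, 180, 179, 179, 178, 181, 185, 208, 225, 226, 227, 227, 226, 226, 227, 226, 226, 226, 226, 226, 225, 225, 225, 225, 225, 225, 227, 227]
196 [133, 134, 157, 207, 229, 228, 228, 227, 227, 227, 228, 228, 229, 228, 228, 227, 226, 224, 226, 216, 162, 109, 114, 127, 140, 150, 157, 156, 152, 148, 143, 131, 114, 110, 180, 228, 228, 227, 227, 226, 227, 227, 227, 226, 226, 227, 227, 225, 22
[... 313 characters left out ...]
204 [147, 160, 146, 119, 109, 107, 100, 91, 90, 91, 88, 100, 133, 165, 176, 176, 177, 178, 178, 179, 173, 161, 143, 122, 117, 121, 121, 122, 121, 119, 116, 120, 141, 165, 174, 174, 174, 173, 173, 179, 198, 209, 209, 212, 209, 205, 206, 209, 210, 216, 218, 221, 226, 225, 226]
208 [152, 154, 138, 115, 104, 93, 85, 88, 89, 90, 110, 153, 177, 178, 177, 176, 176, 176, 176, 177, 165, 132, 103, 105, 111, 117, 120, 119, 117, 109, 102, 102, 104, 107, 127, 145, 159, 173, 173, 172, 173, 172, 155, 114, 89, 88, 89, 89, 89, 88, 88, 88, 87, 87, 84]
1 23.5 7 0.64
2 23.55 6 0.65
3 23.6 5 0.63
4 23.65 6 0.62
5 23.7 5 0.61
6 23.75 6 0.62
7 23.8 6 0.64
8 23.85 6 0.64
9 23.9 5 0.63
10 23.95 6 0.61
11 24.0 6 0.62
```

In the side view the knob middle is at column 297 and the disc middle at 296.6 (upright prediction 296.2). Twelve frames show no motion, so the weight is upright, centred and still. Handing in.

```bash
python3 -c "
from cell import env
print(env.hand_in())"
```

```text
the job is handed in; nothing more can be done
None
```

The lock is slid to its hard end stop, and the large weight stands upright, centred and still on the dome; the other weights, flask and rings were not touched, and the job was handed in at about 24 s.

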